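# Pin the lure tray shut before casting off

### The arm

A 6-joint arm with a two-finger parallel gripper is mounted at the origin on the work surface. World frame = base frame: x ahead of the robot, y to its left, z up, the work surface at z = 0. Lengths are in m, angles in degrees, forces in N, time in s.
With the tool pointing down it reaches from about 0.3 to 0.775 m from the base axis. Payload 14.6 kg.
Tool frame: the origin (TCP) lies at the very end of the fingers, on their centre line; the grasp point (between the pads) lies 19 mm behind it (grasp_offset is the distance from the TCP to the grasp point, in m); x points along the fingers, y is the direction in which the jaws open and shut, and the axes are right-handed (so a half turn about x gives the same grasp; the last joint's range is limited). The gripper opens to 94 mm and grips with 3 to 60 N. Pads are 16 mm wide; open, the fingers measure 119 mm over their backs; the gripper's body (75 mm by 177 mm) begins 78 mm behind the grasp point.
Start: joints at [66.715, 17.183, 87.147, -0, 75.671, -3.816], TCP at [0.183, 0.519, 0.205] pointing down, gripper open.
Joint ranges: [-173.82, 173.82], [-45.26, 126.66], [13.44, 144.39], [-59.66, 239.66], [0, 175.72], [-146.38, 146.38]. Speed limits (degrees/s): [127.2, 127.2, 147.25, 180, 180, 180].

### API

Orientations are given as [roll, pitch, yaw] about the fixed x, y, z axes, in that order (R = Rz(yaw) Ry(pitch) Rx(roll)).
In Python, from plant import observe, get_image, camera_params, job_done, grasp_offset gives the robot as it stands. The module is installed in compiled form; this text tells all that it offers.
- The arm moves only by the tool apply_moves, never from a script. Its argument "plan" is a list that holds one entry, the list of rows, each a list of 7 numbers: the shift along the tool's x, y, z in cm, then the turn, a rotation vector about the tool's x, y, z in degrees, then the finger opening in cm, from 0 to 9.4. A call has 1 to 10 rows; each row shifts and turns the commanded pose from where the row before left it, along the tool's axes as they then stand; what a row does not reach is not made up. A row lasts 1/8 s, in which the tool goes at most 62.5 mm and 10.7 degrees, less where a joint would pass 70% of its speed; a pose out of reach is approached as far as the arm can. A call with a gripper value outside its range is refused whole. The fingers move at their own pace and stop on an object; "squeeze" is the grip in N (left out, the last holds). Time passes only in rows, so rows that do not move let the fingers close. It gives the time, the measured TCP pose, the force and the opening at its end, in the units of the state.
- observe(): the state, without advancing time (a new reading comes with each control period).
- get_image(name): name is "scene" or "top"; returns the picture (480x640x3 uint8, red, green, blue); there is no depth.
- camera_params(name): a dict with "camera_matrix" (3x3 intrinsics, pixels), "world_from_camera" (4x4, takes a point from camera to world coordinates). Camera axes: x right, y down, z forward; pixel columns grow to the right and rows downward; lengths in m; the calibration is good to about 2 mm. A picture is of the moment at which its call begins. camera_params takes no time and is no camera call.
- job_done(): hands the job in, once; it reports no verdict.
The state is a dict: "time": time; "qpos": joint angles; "qd": joint speeds; "effort": joint torques, N m; "position": TCP position; "tool_rot": TCP orientation; "wrist_force": force on the tool from outside, world axes, zero at the start; "torque": the same for the moment, N m; "grip_width": finger opening in m.
Only numpy, scipy, OpenCV 4.12 (cv2) and the standard library are available. Lean on these libraries where they do the work, as an engineer would, in place of code of your own. Each camera call takes 0.05 s, during which the arm holds its last target.

### The job

Slide the lure tray that has been left open fully home into its rack, then take the longer of the two pins out of the wooden block and drop it through all three plates beside the tray (upper clevis ear, tray tab, lower clevis ear) until its flange rests on the upper ear, and leave it there. Feel the pin in gently, never forcing it, and leave the shorter pin and the other things where they are.

Things in the scene. Friction and masses are not known exactly. Their poses are not given: they have to be found in the camera images.
- rack: Tackle rack fixed on the shelf; origin its underside centre (z = 0). The tray slides out to its -x; the aluminium clevis is at its +y side. A grey cassette carries tray and clevis and is screwed to the wooden base (170 x 200 x 8 mm) through slots: together these sit anywhere up to 10 mm off nominal either way in the rack's x and 4 mm in its y (not turned, heights exact), fixed in a run.
- clevis_nominal (a point): NOMINAL hole axis at the top face of the upper clevis ear, rack frame (0, 85, 96) mm. The true upright axis is up to 10 mm off in the rack's x and 4 mm in its y (see rack): find it by feel or sight. The ear is 44 (x) x 40 (y) x 8 mm, heights 88 to 96 mm, flat, with a 14 mm round hole in its centre; an upright web 22 to 30 mm to +x of the axis joins it to the lower ear.
- lower_nominal (a point): NOMINAL hole axis at the top face of the lower ear, rack frame (0, 85, 42) mm, with the same offset as the upper: true upper and lower holes are in line. Lower ear: same plate and 14 mm hole, heights 34 to 42 mm. Between the ears lies the tray's tab, heights 62 to 68 mm, 36 x 40 mm, with a 15 mm hole on the same axis when the tray is fully home.
- tray (a joint): How far the tray is pulled out, m: 0 = fully home against its stop, grows towards the rack's -x, at most 0.075. It slides with about 2.5 N of friction and stays where it is left; the stop is hard.
- tray_front_nominal (a point): NOMINAL place of the middle of the tray's front face when the tray is home, rack frame (-50, 0, 75) mm (same offset as the clevis); it does not move with the tray. Pulled out, the face is farther towards the rack's -x by the value of joint tray. Push it towards +x. The face is upright, 92 mm wide, heights 57 to 93 mm; the tray is an open grey plastic box 100 x 92 x 36 mm.
- pin: The longer pin, steel, about 0.11 kg, upright. Origin at its lower tip, z up along it. Shaft 12 mm thick, 75 mm long; its lowest 4 mm taper to a flat 10 mm wide tip. Then a flange 24 mm wide, 4 mm thick, and a rubber grip block. Starts upright in the wooden block, tip 10 mm above the shelf; seated in the clevis its tip is 21 mm above the shelf.
- pin_grip (a point): Centre of the long pin's black rubber grip block, 97 mm above its tip, axes as the pin. The block is 30 mm (pin x) by 16 mm (pin y) by 36 mm high (79 to 115 mm above the tip): pinch it across the 16 mm.
- spare: The shorter pin, to be left alone: the same but with a 54 mm shaft, so it stands 21 mm lower in the block. Origin at its lower tip.
- block: Wooden block fixed on the shelf, 130 (x) x 50 (y) x 60 mm high, origin underside centre. Two upright holes 13.5 mm wide, 50 mm deep, at x = -37 and +37 mm, y = 0; one pin in each, either way round.
- reel_case: Bystander: black plastic reel case 130 x 100 x 70 mm with a carrying handle, origin underside centre.
- multitool: Bystander: closed stainless steel multitool lying flat, 100 x 32 x 18 mm, origin underside centre.
- swivel_jar: Bystander: small glass jar of brass swivels with a steel cap, 50 mm diameter, 63 mm tall, origin underside centre.
- torch: Bystander: black torch standing on its lens end, 38 mm diameter, 130 mm tall, origin underside centre.
- oil_can: Bystander: small aluminium oil can, 48 mm diameter, 100 mm tall, origin underside centre.
- tin: Bystander: flat aluminium hook tin 90 x 60 x 22 mm, origin underside centre.
Mind the look-alikes: they are no part of the job. Several things look just like the block: the one meant starts farthest from the robot's base. Leave any orange look-alike of the pin alone.

How it is judged (in metres and radians):
On the way, in this order (a step that is already met when the one before it is completed fails the run):
1. the tray is slid home while the pin is still in the block (value of joint tray below 0.005 m and horizontal distance between pin and block below 0.06 m and height (world z) of pin below 0.03 m), for 0.2 s.
2. the pin's tip is through the upper ear (height (world z) of pin below 0.084 m and horizontal distance between pin and clevis_nominal below 0.0135 m and angle between pin's own z axis and vertical below 0.12 rad), for 0.1 s.
3. the pin's tip is through the tray's tab (height (world z) of pin below 0.058 m and horizontal distance between pin and clevis_nominal below 0.0135 m and angle between pin's own z axis and vertical below 0.12 rad), for 0.1 s.
At the end, for the whole second after the job is handed in: The longer pin stands at rest through the upper ear, the tray's tab and the lower ear, upright within 0.12 rad, its tip 16 to 24 mm above the shelf (flange within 3 mm of the upper ear), within 13.5 mm horizontally of the nominal hole axis; the tray is home within 6 mm (height (world z) of pin between 0.016 and 0.024 m and horizontal distance between pin and clevis_nominal below 0.0135 m and angle between pin's own z axis and vertical below 0.12 rad and value of joint tray below 0.006 m and linear speed of pin below 0.02 m/s and angular speed of pin below 0.2 rad/s); the robot touches nothing.
It fails at once if the pin is forced: over 25 N between pin and rack (contact force between pin and rack above 25 N).
It fails at once if the shorter pin is taken or moved over 25 mm (distance of spare from where it was at the start of the episode above 0.025 m).
It fails at once if a bystander (reel case, multitool, jar, torch, oil can, tin) is moved over 25 mm (distance of any of reel_case, multitool, swivel_jar, torch, oil_can, tin from where it was at the start of the episode above 0.025 m).
It also fails if it takes over 67 s, if anything falls off the work surface, if the arm or the gripper's body presses on something with over 40 N, if the wrist force passes 120 N, or if a joint passes its speed limit or range.

## Working session

There is one attempt and no reset: what is moved stays moved. The work goes in short steps, Python scripts to look and compute and a tool call to move; the robot and the scene stay as the last step left them, time stands still between calls to the robot, and variables do not carry over. Pictures are saved under pics/ and viewed, and the job is handed in when it is done.

Besides the shell and the picture viewer there is one more tool, called after "Call:" as name(argument=value, ...) on one line, values as JSON. apply_moves: Moves the arm, as the interface text tells. Its arguments: {"type":"object","properties":{"plan":{"type":"array"},"squeeze":{"type":"number"}},"required":["plan"]}

```bash
mkdir -p pics; python3 - <<'E'
from plant import *
import cv2,numpy as np
for n in("scene","top"):
    im=get_image(n); cv2.imwrite(f"pics/{n}0.png",im[:,:,::-1]); p=camera_params(n); print(n,p["camera_matrix"],np.round(p["world_from_camera"],4))
o=observe(); print(o, grasp_offset if not callable(grasp_offset) else grasp_offset())
E
```

```text
scene [[543.91551271   0.         313.07682331]
 [  0.         543.91551271 235.15389383]
 [  0.           0.           1.        ]] [[ 0.6464  0.4397 -0.6235  1.3186]
 [ 0.7627 -0.3951  0.512  -0.6354]
 [-0.0212 -0.8065 -0.5908  0.8282]
 [ 0.      0.      0.      1.    ]]
top [[453.95018873   0.         315.80689574]
 [  0.         453.95018873 232.52832849]
 [  0.           0.           1.        ]] [[-0.0286 -0.9766  0.2129  0.3018]
 [-0.9996  0.0274 -0.0082  0.0139]
 [ 0.0022 -0.2131 -0.977   1.221 ]
 [ 0.      0.      0.      1.    ]]
{'time': 0.1, 'qpos': array([ 6.67142372e+01,  1.72108180e+01,  8.71755533e+01, -3.98983049e-04,
        7.56707640e+01, -3.81674564e+00]), 'qd': array([-0.01493769, -0.06501067, -0.19161275, -0.07503276, -0.011852  ,
       -0.05078631]), 'effort': array([ 2.34661071e-03, -5.32648587e+01, -3.53280401e+01,  7.09605287e-02,
        2.34717719e-02, -1.12804632e-04]), 'position': array([0.18323479, 0.51833686, 0.20496743]), 'tool_rot': array([ -93.42919413,   89.94286339, -112.89811234]), 'wrist_force': array([0.79997503, 0.16176041, 0.45055475]), 'torque': array([0.02399735, 0.03942532, 0.00086009]), 'grip_width': 0.09403840737919239} 0.0188
```

View pics/scene0.png

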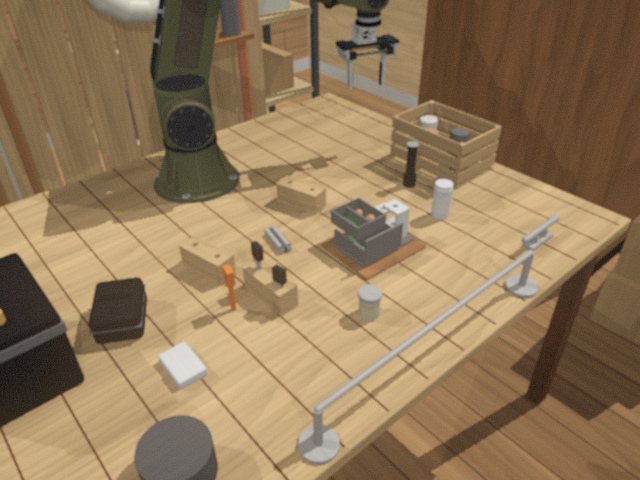

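View pics/top0.png

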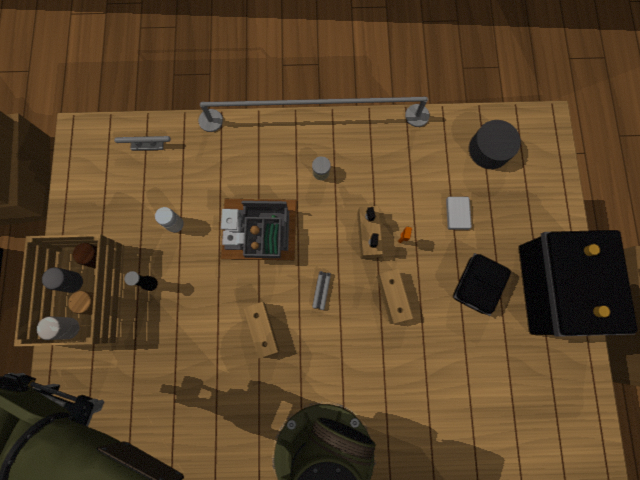

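```bash
python3 - <<'E'
import cv2
s=cv2.imread("pics/scene0.png");t=cv2.imread("pics/top0.png")
cv2.imwrite("pics/c1.png",cv2.resize(s[170:300,310:450],None,fx=5,fy=5,interpolation=2)[:600,:800])
cv2.imwrite("pics/c2.png",cv2.resize(t[190:270,210:310],None,fx=7,fy=7,interpolation=2)[:600,:800])
cv2.imwrite("pics/c3.png",cv2.resize(s[220:330,170:310],None,fx=5,fy=5,interpolation=2)[:600,:800])
cv2.imwrite("pics/c4.png",cv2.resize(t[190:270,340:430],None,fx=7,fy=7,interpolation=2)[:600,:800])
E
```

```text
(no output)
```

View pics/c1.png

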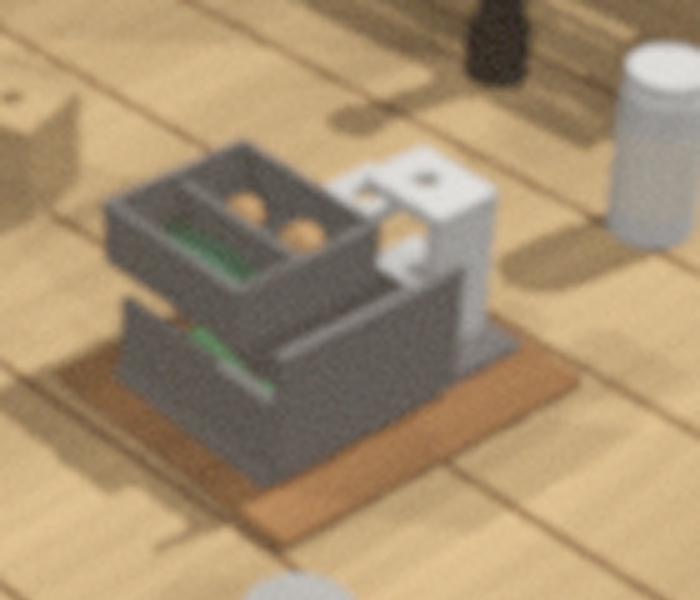

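View pics/c2.png

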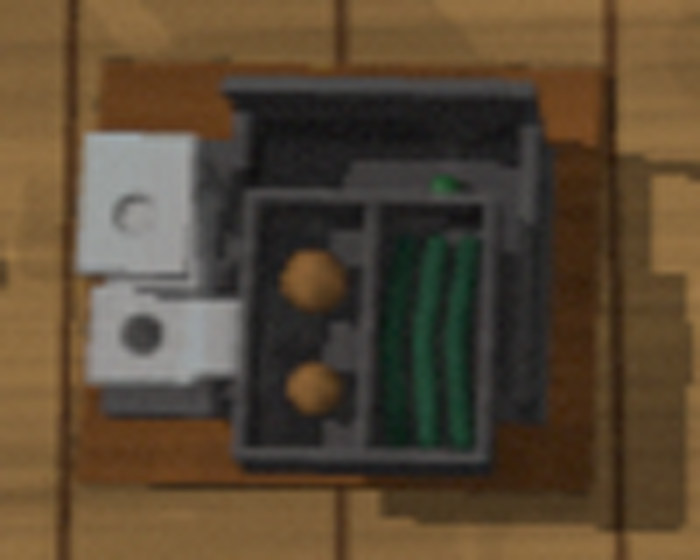

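View pics/c3.png

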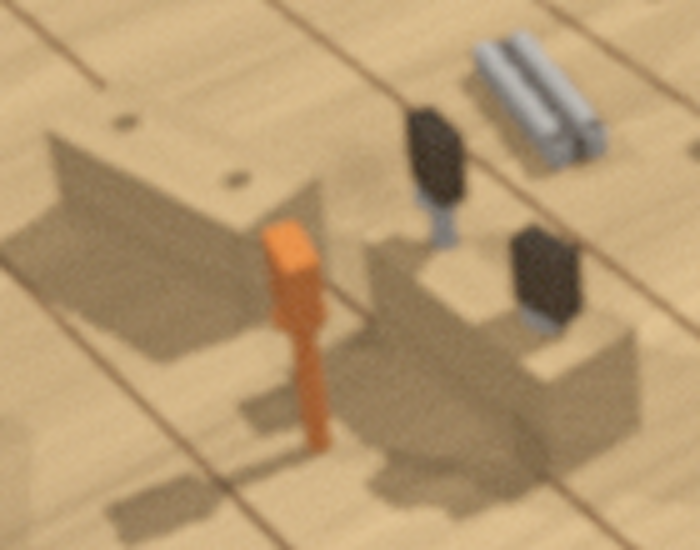

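View pics/c4.png

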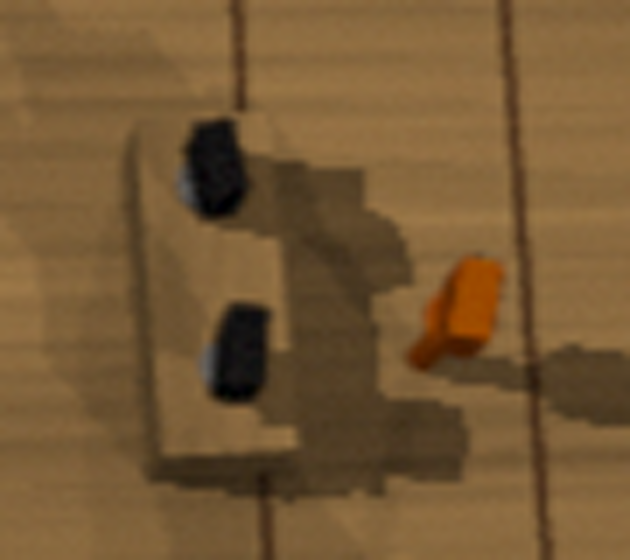

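```bash
cat > h.py <<'E'
import numpy as np,cv2
from plant import *
def ray(n,uv):
    p=camera_params(n);K=p["camera_matrix"];T=p["world_from_camera"]
    d=T[:3,:3]@np.linalg.solve(K,[uv[0],uv[1],1.]);return T[:3,3],d/np.linalg.norm(d)
def onz(n,uv,z):
    c,d=ray(n,uv);return c+d*(z-c[2])/d[2]
def tri(a,b):
    (c1,d1),(c2,d2)=ray("scene",a),ray("top",b)
    A=np.zeros((3,3));r=np.zeros(3)
    for c,d in((c1,d1),(c2,d2)):
        P=np.eye(3)-np.outer(d,d);A+=P;r+=P@c
    x=np.linalg.solve(A,r)
    g=[np.linalg.norm(np.cross(x-c,d)) for c,d in((c1,d1),(c2,d2))]
    return x,g
def proj(n,X):
    p=camera_params(n);T=np.linalg.inv(p["world_from_camera"]);q=T[:3,:3]@np.asarray(X)+T[:3,3];q=p["camera_matrix"]@q;return q[:2]/q[2]
E
python3 - <<'E'
from h import *
np.set_printoptions(precision=4,suppress=True)
f=lambda p,o,s:(o[0]+(p[0]+.5)/s-.5,o[1]+(p[1]+.5)/s-.5)
print("wood corners")
C=[onz("top",f(p,(210,190),7),.008) for p in[(103,62),(608,70),(592,488),(78,484)]]
for c in C:print(c)
print("ear hole top",onz("top",f((134,212),(210,190),7),.096), "ear corners",[onz("top",f(p,(210,190),7),.096) for p in[(85,133),(195,135),(187,273),(78,272)]])
print("tab hole",onz("top",f((142,334),(210,190),7),.068))
print("ear hole scene",onz("scene",f((428,180),(310,170),5),.096))
print("tray front corners", [onz("top",f(p,(210,190),7),.093) for p in[(235,455),(492,460)]])
print("block top corners", [onz("top",f(p,(340,190),7),.06) for p in[(137,118),(272,118),(300,452),(160,455)]])
print("other blocks",[onz("top",p,.06) for p in[(262,328),(397,297),(370,232)]])
s=cv2.imread("pics/scene0.png");t=cv2.imread("pics/top0.png")
def blobs(im,x0,x1,y0,y1,th):
    m=(im[y0:y1,x0:x1].max(2)<th).astype(np.uint8)
    n,l,st,c=cv2.connectedComponentsWithStats(m)
    for i in range(1,n):
        if st[i,4]>40:
            print(st[i],c[i]+[x0,y0]); yield c[i]+[x0,y0],(l==i),st[i]
print("scene");S=list(blobs(s,245,292,235,290,75))
print("top");T=list(blobs(t,362,382,203,252,42))
for a in S:
    for b in T: print(tri(a[0],b[0]))
E
```

```text
wood corners
[0.6703 0.2551 0.008 ]
[0.6614 0.0548 0.008 ]
[0.4939 0.0642 0.008 ]
[0.5011 0.2623 0.008 ]
ear hole top [0.5863 0.2255 0.096 ] ear corners [array([0.6166, 0.2438, 0.096 ]), array([0.6148, 0.2035, 0.096 ]), array([0.563, 0.206, 0.096]), array([0.5644, 0.2455, 0.096 ])]
tab hole [0.5467 0.2272 0.068 ]
ear hole scene [0.5869 0.2278 0.096 ]
tray front corners [array([0.4961, 0.1887, 0.093 ]), array([0.4916, 0.0964, 0.093 ])]
block top corners [array([ 0.6224, -0.1128,  0.06  ]), array([ 0.621 , -0.1639,  0.06  ]), array([ 0.4927, -0.1669,  0.06  ]), array([ 0.493, -0.115,  0.06 ])]
other blocks [array([0.3142, 0.1456, 0.06  ]), array([ 0.3815, -0.1973,  0.06  ]), array([ 0.5523, -0.1378,  0.06  ])]
scene
[ 8 10  9 15 75] [256.9867 253.1067]
[28 33 12 16 83] [278.7108 275.988 ]
top
[ 5  4  8 14 87] [370.4483 213.908 ]
[ 9 31  7 13 82] [374.0976 240.1463]
(array([ 0.5708, -0.1476,  0.1386]), [np.float64(0.01927445222239123), np.float64(0.01927445222239118)])
(array([ 0.5221, -0.1408,  0.1033]), [np.float64(0.0006755210453170038), np.float64(0.0006755210453169893)])
(array([ 0.5952, -0.1383,  0.0836]), [np.float64(0.0002490560409543898), np.float64(0.00024905604095432673)])
(array([ 0.5457, -0.131 ,  0.0456]), [np.float64(0.02227223129967624), np.float64(0.02227223129967615)])
```

```bash
cat >> h.py <<'E'
from scipy.spatial.transform import Rotation as Rn
np.set_printoptions(precision=4,suppress=True)
def pose():
    o=observe();return o["position"],Rn.from_euler("xyz",o["tool_rot"],degrees=True).as_matrix(),o
def goal(p,yaw):
    "tool x down, tool y at heading yaw deg from world +y (or opposite)"
    P,R,o=pose();best=None
    for k in(0,180):
        a=np.radians(90+yaw+k);y=np.array([np.cos(a),np.sin(a),0]);x=np.array([0,0,-1.]);G=np.c_[x,y,np.cross(x,y)]
        rv=Rn.from_matrix(R.T@G).as_rotvec(degrees=True)
        if best is None or np.linalg.norm(rv)<np.linalg.norm(best[0]):best=(rv,G)
    d=np.asarray(p)-P
    print("R cols",R.T.round(3).tolist());print("rotvec(tool)",best[0],"shift now-axes cm",R.T@d*100,"goal-axes cm",best[1].T@d*100,"q",o["qpos"].round(1),"F",o["wrist_force"],"P",P,"t",o["time"])
E
python3 - <<'E'
from h import *
goal([.455,.142,.22],-2.5)
for n,p in(("multitool",(322,290)),("torch top",(132,279)),("crate",(110,240)),("jar",(320,165))):print(n,onz("top",p,.02))
E
```

```text
R cols [[-0.0, -0.001, -1.0], [0.333, 0.943, -0.001], [0.943, -0.333, -0.0]]
rotvec(tool) [-16.9689  -0.0118   0.0561] shift now-axes cm [ -1.4792 -26.4256  38.1657] goal-axes cm [ -1.5033 -36.4124  28.7922] q [66.7 17.2 87.2 -0.  75.7 -3.8] F [0.8    0.1618 0.4506] P [0.1832 0.5183 0.205 ] t 0.1
multitool [ 0.4082 -0.0081  0.02  ]
torch top [0.4514 0.4935 0.02  ]
crate [0.5585 0.5588 0.02  ]
jar [ 0.7566 -0.0135  0.02  ]
```

Call:
apply_moves(plan=[[[0, 0, 0, -8.5, 0, 0, 0], [0, 0, 0, -8.5, 0, 0, 0], [0, -4.55, 3.6, 0, 0, 0, 0], [0, -4.55, 3.6, 0, 0, 0, 0], [0, -4.55, 3.6, 0, 0, 0, 0], [0, -4.55, 3.6, 0, 0, 0, 0], [0, -4.55, 3.6, 0, 0, 0, 0], [0, -4.55, 3.6, 0, 0, 0, 0], [0, -4.55, 3.6, 0, 0, 0, 0], [0, -4.55, 3.6, 0, 0, 0, 0]]], squeeze=20)

```text
time: 1.35
position: [0.4561, 0.1407, 0.2054]
tool_rot: [168.9, 90.0, 166.4]
wrist_force: [-0.1, 1.2, -0.6]
grip_width: 0.0007
```

```bash
python3 - <<'E'
from h import *
goal([.465,.142,.068],-2.5)
E
```

```text
R cols [[-0.0, 0.0, -1.0], [0.043, 0.999, 0.0], [0.999, -0.043, -0.0]]
rotvec(tool) [ 0.028  -0.0036 -0.0007] shift now-axes cm [13.7393  0.1683  0.8822] goal-axes cm [13.7394  0.1689  0.8813] q [ 12.7   7.9  98.5   0.   73.6 -74.8] F [-0.1109  1.2034 -0.5893] P [0.4561 0.1407 0.2054] t 1.35
```

Call:
apply_moves(plan=[[[4.6, 0, 0, 0, 0, 0, 0], [4.6, 0, 0, 0, 0, 0, 0], [4.5, 0.1, 0, 0, 0, 0, 0], [0, 0.1, 1, 0, 0, 0, 0], [0, 0, 1, 0, 0, 0, 0], [0, 0, 0.7, 0, 0, 0, 0], [0, 0, 0.7, 0, 0, 0, 0], [0, 0, 0.7, 0, 0, 0, 0], [0, 0, 0.7, 0, 0, 0, 0], [0, 0, 0.7, 0, 0, 0, 0]]])

```text
time: 2.6
position: [0.5108, 0.1421, 0.0685]
tool_rot: [-167.9, 90.0, -170.4]
wrist_force: [-3.3, -0.1, 2.4]
grip_width: 0.0003
```

```bash
python3 - <<'E'
from h import *
im=get_image("top");cv2.imwrite("pics/top1.png",cv2.resize(im[190:270,210:310,::-1],None,fx=7,fy=7,interpolation=2))
goal([.528,.142,.068],-2.5)
E
```

```text
R cols [[0.0, 0.0, -1.0], [0.043, 0.999, 0.0], [0.999, -0.043, 0.0]]
rotvec(tool) [ 0.0255  0.0236 -0.0032] shift now-axes cm [0.0491 0.0682 1.6514] goal-axes cm [0.0484 0.0689 1.6514] q [ 11.6  23.7  98.1  -0.   58.2 -76. ] F [-0.5686  0.2718 -0.7724] P [0.5115 0.142  0.0685] t 2.65
```

View pics/top1.png

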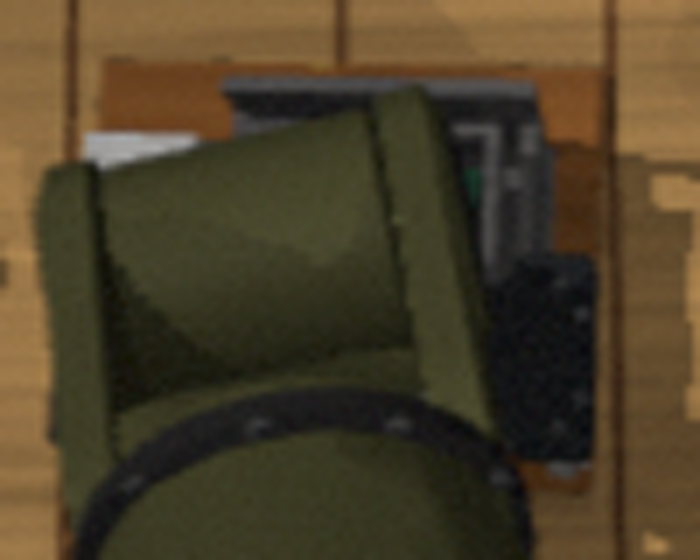

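Call:
apply_moves(plan=[[[0, 0, 0.4, 0, 0, 0, 0], [0, 0, 0.4, 0, 0, 0, 0], [0, 0, 0.3, 0, 0, 0, 0], [0, 0, 0.2, 0, 0, 0, 0], [0, 0, 0.1, 0, 0, 0, 0], [0, 0, 0, 0, 0, 0, 0]]])

```text
time: 3.4
position: [0.5243, 0.1415, 0.0684]
tool_rot: [-161.6, 90.0, -164.0]
wrist_force: [-3.3, 0.4, 0.7]
grip_width: 0.0005
```

Call:
apply_moves(plan=[[[0, 0, 0.1, 0, 0, 0, 0], [0, 0, 0.1, 0, 0, 0, 0]]])

```text
time: 3.65
position: [0.5252, 0.1415, 0.0687]
tool_rot: [-175.2, 89.8, -177.6]
wrist_force: [-19.0, 0.0, 15.3]
grip_width: 0.0004
```

Call:
apply_moves(plan=[[[0, 0, -1, 0, 0, 0, 0], [0, 0, -2, 0, 0, 0, 0], [-4, 0, 0, 0, 0, 0, 0], [-5, 0, 0, 0, 0, 0, 4], [-5, 0, 0, 0, 0, 0, 5], [0, -5.5, 0, 0, 0, 0, 5], [0, -5.5, 0, 0, 0, 0, 5], [0, -5.5, 0, 0, 0, 0, 5], [0, -5.5, 0, 0, 0, 0, 5]]])

```text
time: 4.78
position: [0.4867, -0.0788, 0.2087]
tool_rot: [-15.8, 89.9, -18.3]
wrist_force: [1.1, -0.5, 0.0]
grip_width: 0.0495
```

```bash
python3 - <<'E'
from h import *
a=get_image("top");b=get_image("scene")
cv2.imwrite("pics/top2.png",a[:,:,::-1]);cv2.imwrite("pics/scene2.png",b[:,:,::-1])
A=cv2.resize(a[195:255,210:300,::-1],None,fx=8,fy=8,interpolation=2);B=cv2.resize(b[180:270,325:430,::-1],None,fx=6,fy=6,interpolation=2)
cv2.imwrite("pics/a2.png",A);cv2.imwrite("pics/b2.png",B)
goal([.522,-.14,.2],0)
E
```

```text
R cols [[0.001, -0.001, -1.0], [0.048, 0.999, -0.001], [0.999, -0.048, 0.001]]
rotvec(tool) [-2.7234  0.0571  0.0581] shift now-axes cm [ 0.8571 -5.721   3.8192] goal-axes cm [ 0.8475 -5.8969  3.5439] q [ -13.7    9.7   95.9   -0.    74.3 -100.9] F [-0.414  0.44  -1.014] P [ 0.4866 -0.081   0.2085] t 4.875
```

View pics/a2.png

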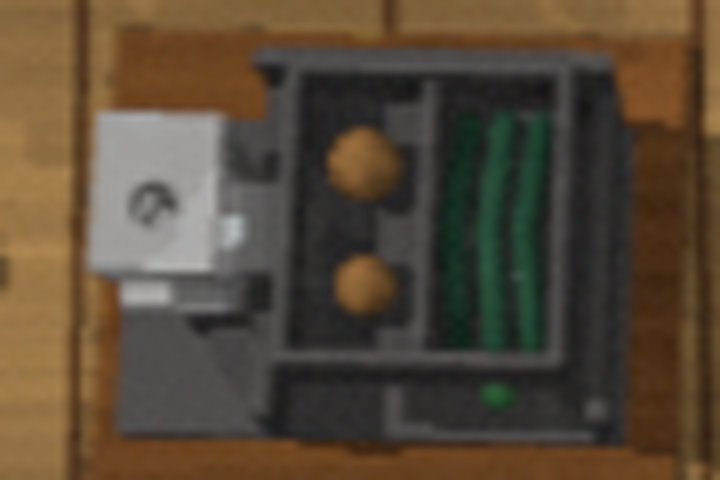

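View pics/b2.png

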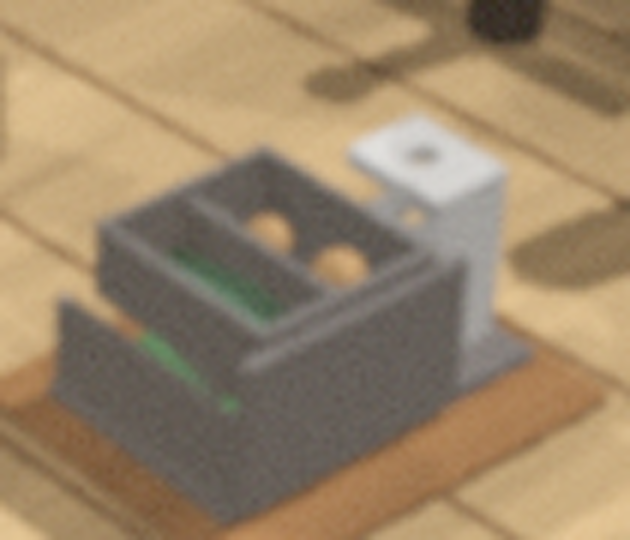

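```bash
python3 - <<'E'
from h import *
print(onz("top",(399.5,241.5),0),onz("scene",(170+318/5,220+450/5),0))
s=get_image("scene");t=get_image("top")
def org(im):
    m=((im[...,0]>150)&(im[...,1]<110)&(im[...,2]<60)).astype(np.uint8);return m
E
python3 - <<'E'
from h import *
# top of orange grip: centre of top face
print(tri((170+290/5,220+240/5),(340+472/7,190+290/7)))
E
```

```text
[ 0.5363 -0.2251  0.    ] [ 0.5392 -0.2251  0.    ]
(array([ 0.5387, -0.2235,  0.1176]), [np.float64(9.499945631914866e-05), np.float64(9.499945631899869e-05)])
```

Call:
apply_moves(plan=[[[0, -2.85, 1.9, 0, 0, 0, 5], [0, -2.85, 1.9, 0, 0, 0, 5], [0, 0, 0, 0, 0, 0, 5], [0, 0, 0, 0, 0, 0, 5]]])

```text
time: 5.48
position: [0.5224, -0.1343, 0.2083]
tool_rot: [131.5, 90.0, 129.1]
wrist_force: [-0.4, 0.1, -0.5]
grip_width: 0.0499
```

```bash
python3 - <<'E'
from h import *
goal([.522,-.14,.094],-2.5)
b=get_image("scene");cv2.imwrite("pics/b3.png",cv2.resize(b[180:300,200:320,::-1],None,fx=5,fy=5,interpolation=2))
E
```

```text
R cols [[-0.0, 0.0, -1.0], [0.042, 0.999, 0.0], [0.999, -0.042, -0.0]]
rotvec(tool) [ 0.1007 -0.0114 -0.0129] shift now-axes cm [11.4317 -0.5748 -0.0089] goal-axes cm [11.4318 -0.5722 -0.0101] q [ -18.3   15.7   88.7    0.    75.7 -105.9] F [-0.4086  0.0594 -0.5076] P [ 0.5224 -0.1343  0.2083] t 5.475
```

View pics/b3.png

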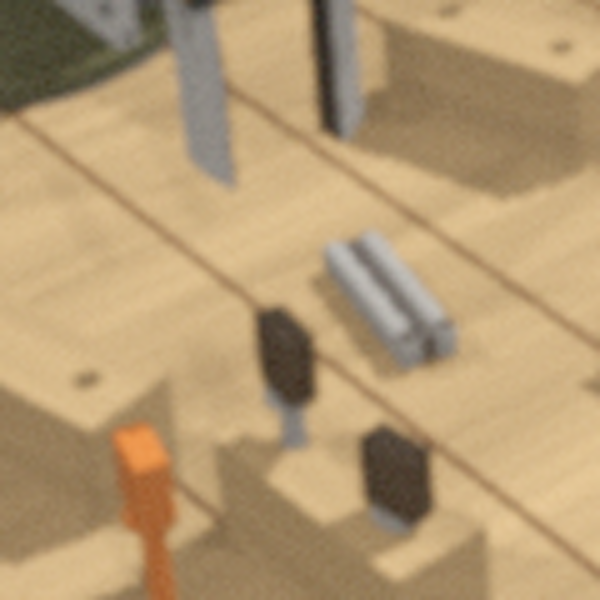

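Call:
apply_moves(plan=[[[3, -0.6, 0, 0, 0, 0, 5], [4, 0, 0, 0, 0, 0, 5], [3, 0, 0, 0, 0, 0, 5], [1.4, 0, 0, 0, 0, 0, 5], [0, 0, 0, 0, 0, 0, 5]]])

```text
time: 6.15
position: [0.5221, -0.1411, 0.0945]
tool_rot: [165.7, 90.0, 163.2]
wrist_force: [0.1, -0.2, 0.9]
grip_width: 0.0499
```

```bash
python3 - <<'E'
from h import *
goal([.522,-.14,.094],-2.5)
b=get_image("scene");cv2.imwrite("pics/b4.png",cv2.resize(b[200:310,200:320,::-1],None,fx=5,fy=5,interpolation=2))
E
```

```text
R cols [[-0.001, 0.0, -1.0], [0.042, 0.999, 0.0], [0.999, -0.042, -0.001]]
rotvec(tool) [ 0.0717 -0.0314 -0.008 ] shift now-axes cm [ 0.0464  0.1112 -0.0129] goal-axes cm [ 0.0463  0.1112 -0.013 ] q [ -19.    22.8   95.3   -0.    61.9 -106.6] F [ 0.1462 -0.18    0.9229] P [ 0.5221 -0.1411  0.0945] t 6.15
```

View pics/b4.png

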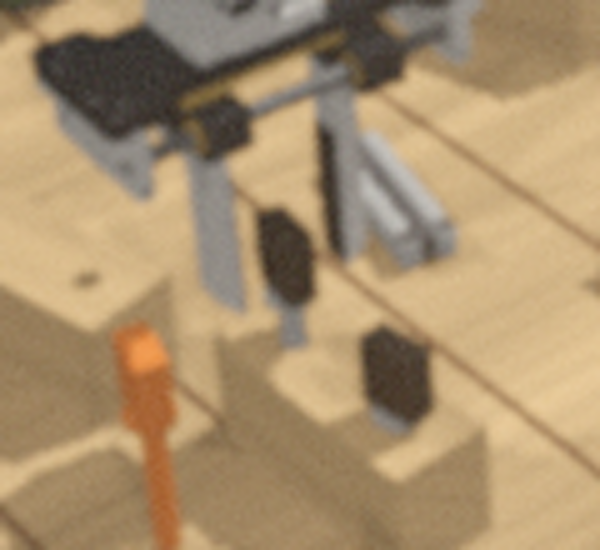

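Call:
apply_moves(plan=[[[0, 0, 0, 0, 0, 0, 2.6], [0, 0, 0, 0, 0, 0, 1.0], [0, 0, 0, 0, 0, 0, 1.0], [0, 0, 0, 0, 0, 0, 1.0], [0, 0, 0, 0, 0, 0, 1.0]]], squeeze=20)

```text
time: 6.82
position: [0.5223, -0.1416, 0.0946]
tool_rot: [19.3, 90.0, 16.9]
wrist_force: [0.3, 1.6, 1.9]
grip_width: 0.0157
```

```bash
python3 - <<'E'
from h import *
goal([.522,-.14,.094],-2.5)
b=get_image("scene");cv2.imwrite("pics/b5.png",cv2.resize(b[200:310,200:320,::-1],None,fx=5,fy=5,interpolation=2))
E
```

```text
R cols [[0.0, 0.0, -1.0], [0.043, 0.999, 0.0], [0.999, -0.043, 0.0]]
rotvec(tool) [ 0.0319  0.0158 -0.0055] shift now-axes cm [ 0.0634  0.1575 -0.0352] goal-axes cm [ 0.0634  0.1575 -0.0353] q [ -19.1   22.8   95.3    0.    61.9 -106.6] F [0.2804 1.5983 1.9374] P [ 0.5223 -0.1416  0.0946] t 6.825
```

View pics/b5.png

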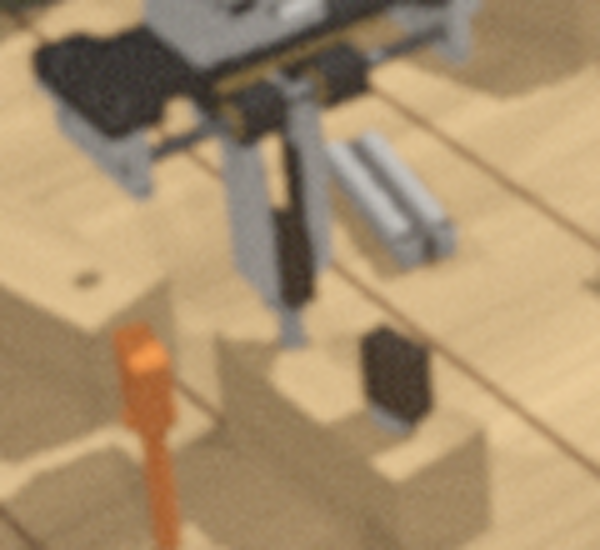

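Call:
apply_moves(plan=[[[-1, 0, 0, 0, 0, 0, 1], [-2, 0, 0, 0, 0, 0, 1], [-3, 0, 0, 0, 0, 0, 1], [-3, 0, 0, 0, 0, 0, 1], [-3, 0, 0, 0, 0, 0, 1], [-1, 0, 0, 0, 0, 0, 1]]], squeeze=25)

```text
time: 7.62
position: [0.5225, -0.1419, 0.2264]
tool_rot: [-21.8, 89.8, -24.3]
wrist_force: [0.3, -0.4, -1.7]
grip_width: 0.016
```

```bash
python3 - <<'E'
from h import *
goal([.5867,.2265,.215],-2.5)
b=get_image("scene");cv2.imwrite("pics/b6.png",cv2.resize(b[150:310,200:320,::-1],None,fx=4,fy=3.7,interpolation=2))
E
```

```text
R cols [[0.002, -0.001, -1.0], [0.043, 0.999, -0.001], [0.999, -0.043, 0.003]]
rotvec(tool) [0.0303 0.1449 0.0579] shift now-axes cm [ 1.1151 37.0831  4.8193] goal-axes cm [ 1.1403 37.0845  4.8025] q [ -19.1   15.1   87.    -0.    77.8 -106.6] F [ 0.2984 -0.3749 -1.6914] P [ 0.5225 -0.1419  0.2264] t 7.625
```

View pics/b6.png

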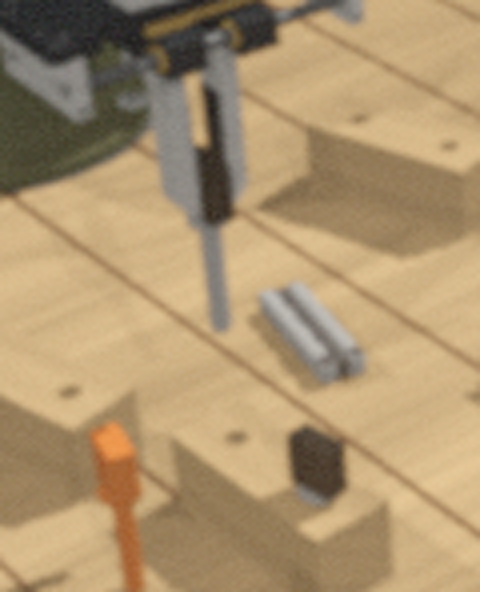

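Call:
apply_moves(plan=[[[0, 2, 0.6, 0, 0, 0, 1], [0, 4.5, 0.6, 0, 0, 0, 1], [0, 5, 0.6, 0, 0, 0, 1], [0, 5, 0.6, 0, 0, 0, 1], [0, 5, 0.6, 0, 0, 0, 1], [0, 5, 0.6, 0, 0, 0, 1], [0, 5, 0.6, 0, 0, 0, 1], [0, 3.6, 0.6, 0, 0, 0, 1], [0, 2, 0, 0, 0, 0, 1], [0, 0, 0, 0, 0, 0, 1]]])

```text
time: 8.93
position: [0.5858, 0.2273, 0.2235]
tool_rot: [-153.0, 89.9, -155.4]
wrist_force: [-0.4, -0.6, -0.9]
grip_width: 0.0161
```

```bash
python3 - <<'E'
from h import *
goal([.5867,.2265,.200],-2.5)
b=get_image("scene");cv2.imwrite("pics/s7.png",b[:,:,::-1]);cv2.imwrite("pics/b7.png",cv2.resize(b[140:240,350:450,::-1],None,fx=6,fy=6,interpolation=2))
a=get_image("top");cv2.imwrite("pics/a7.png",a[:,:,::-1])
E
```

```text
R cols [[-0.001, -0.001, -1.0], [0.042, 0.999, -0.001], [0.999, -0.042, -0.001]]
rotvec(tool) [ 0.0983 -0.0696  0.0355] shift now-axes cm [ 2.353  -0.0699  0.1   ] goal-axes cm [ 2.3531 -0.0712  0.0973] q [ 17.9  26.7  71.7  -0.   81.7 -69.7] F [-0.3669 -0.6157 -0.9037] P [0.5858 0.2273 0.2235] t 8.925
```

View pics/b7.png

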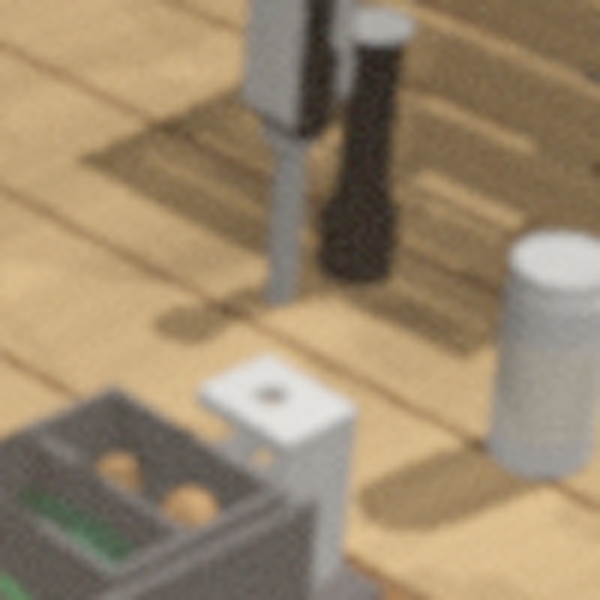

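View pics/a7.png

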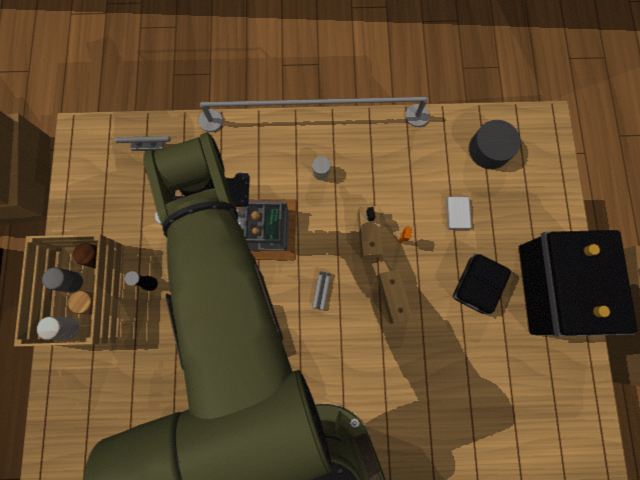

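```bash
python3 - <<'E'
from h import *
s=cv2.imread("pics/s7.png").astype(float);b0=cv2.imread("pics/scene2.png").astype(float)
g=s.mean(2)
for r in range(164,194,2):
    d=np.abs(s-b0).sum(2)[r,385:412]; 
    print(r,d.astype(int))
d=np.abs(s-b0).sum(2)
# hole darkness centroid
g=b0.mean(2)[196:216,382:412]
print(g.astype(int))
E
```

```text
164 [ 7 14  5 13  2  4 14  2 14 15 29 58 54 53 66 78 65 36 26 16 10  3  7 23
 15 14  8]
166 [12 13  3 28  9 15 20 16  7  7 24 42 57 65 60 37 21 15  8  9 16 15  5  4
 12  7 24]
168 [ 7  7  9 18 12  5  9 12 30 13 27 51 62 62 60 41 34 20 30 39 17 13  8  4
 15 14 19]
170 [ 8  3  6  9  8  7 13 52 49 18 31 60 68 60 53 40 30 62 58 47 40 10  6  4
  2 29 11]
172 [ 12   3  10  16   9   1  14   7  21  15  32  71  85  90 114  36  16  47
  65  31  23   4  14   6  14  14   8]
174 [ 17   5   3  15  15   5  13  12  11  15  33  62  93 107  98  62  31   7
  10  15  28   5   7  24  30   6  20]
176 [21 11  5  5 18 15  8  3 11 15 36 51 58 77 82 59 10 16  9 23 18  7  5 13
 18  6 11]
178 [13  3 11 10 10  6 12  1 15 18 49 62 60 54 48 22  7  8  7  4 17 14  7 21
  5 15 16]
180 [ 5  6  2  4  3 12  4  3 25 26 72 76 91 82 52 31  4  9  4  5  9 22 33 25
 24 11 29]
182 [ 6  2  2  4  9 10 12  4  9 34 47 60 64 67 44 27  3 16 21  6 22 28  8 10
 19 23 10]
184 [ 5  3  4  1 10  4  3 12 15 59 72 61 61 57 34 14  3  2 10 19 24  4  6 11
 10  3 20]
186 [ 7  8  6  9  3 12  4  8 19 42 64 49 59 57 49  3  9  5 12 12 15  8 31  9
 
[... 2074 characters left out ...]
202 210 211 210 212 212
  211 212 207 201 196 185 174 164 163 166 173 175]
 [164 170 170 172 165 164 154 151 152 155 161 173 188 202 208 211 209 210
  208 202 192 185 176 163 154 154 162 167 172 171]
 [142 157 166 165 163 162 161 155 152 151 151 151 164 179 194 205 204 202
  192 186 174 164 158 155 157 159 159 165 168 171]
 [116 134 150 151 155 158 158 155 148 147 143 141 143 156 170 185 187 183
  174 167 163 161 158 162 160 158 159 166 166 167]
 [ 95 106 122 136 144 153 152 153 151 145 143 146 142 140 144 157 165 163
  161 160 158 161 157 157 156 156 159 163 163 162]
 [ 87  94  98 112 125 140 149 154 148 141 148 156 158 145 140 141 151 158
  156 158 159 158 158 157 158 160 162 162 167 163]]
```

```bash
python3 - <<'E'
from h import *
for z in(.21,.18,.16,.139,.096): print(z,proj("scene",[.5858,.2273,z]))
s=cv2.imread("pics/s7.png").astype(float);b0=cv2.imread("pics/scene2.png").astype(float)
d=np.abs(s-b0).sum(2)
R=np.arange(173,190);c=[]
for r in R:
    w=np.clip(d[r,391:404]-18,0,60);c.append((w*np.arange(391,404)).sum()/w.sum())
k=np.polyfit(R,c,1);print("axis fit",k,[np.polyval(k,r) for r in(175,185,190)])
for r in range(184,200):print(r,d[r,393:400].mean().round(), s[r,393:400].mean().round(),b0[r,393:400].mean().round())
g=b0.mean(2)[203:209,390:400];w=np.clip(200-g,0,45);yy,xx=np.mgrid[203:209,390:400];h=((w*xx).sum()/w.sum(),(w*yy).sum()/w.sum());print("hole",h,onz("scene",h,.096))
E
```

```text
0.21 [398.0541 164.3497]
0.18 [397.1494 175.5974]
0.16 [396.56   182.9246]
0.139 [395.9527 190.4754]
0.096 [394.7443 205.4975]
axis fit [ -0.1157 417.9111] [np.float64(397.65894530922304), np.float64(396.50167934039195), np.float64(395.9230463559764)]
184 51.0 131.0 132.0
185 49.0 132.0 134.0
186 48.0 129.0 126.0
187 41.0 124.0 115.0
188 40.0 120.0 111.0
189 38.0 120.0 110.0
190 31.0 128.0 119.0
191 33.0 147.0 136.0
192 35.0 164.0 153.0
193 34.0 171.0 159.0
194 36.0 168.0 156.0
195 32.0 161.0 151.0
196 36.0 161.0 149.0
197 34.0 165.0 153.0
198 37.0 177.0 165.0
199 39.0 192.0 179.0
hole (np.float64(395.07342378292094), np.float64(205.4118116520351)) [0.5861 0.2282 0.096 ]
```

Call:
apply_moves(plan=[[[1.5, 0, 0.04, 0, 0, 0, 1], [1.5, 0, 0, 0, 0, 0, 1], [0.7, 0, 0, 0, 0, 0, 1], [0.2, 0, 0, 0, 0, 0, 1], [0, 0, 0, 0, 0, 0, 1]]], squeeze=15)

```text
time: 9.65
position: [0.5866, 0.2269, 0.1856]
tool_rot: [25.0, 90.0, 22.5]
wrist_force: [0.3, 0.2, -0.9]
grip_width: 0.0161
```

```bash
python3 - <<'E'
from h import *
goal([.5862,.2275,.1805],-2.5)
b=get_image("scene");cv2.imwrite("pics/s8.png",b[:,:,::-1]);cv2.imwrite("pics/b8.png",cv2.resize(b[160:230,360:440,::-1],None,fx=8,fy=8,interpolation=2))
E
```

```text
R cols [[0.0, 0.0, -1.0], [0.043, 0.999, 0.0], [0.999, -0.043, 0.0]]
rotvec(tool) [ 0.0294  0.0121 -0.0057] shift now-axes cm [ 0.5112  0.0564 -0.0424] goal-axes cm [ 0.5112  0.0564 -0.0424] q [ 17.8  28.2  74.6   0.   77.2 -69.7] F [ 0.2597  0.2134 -0.9359] P [0.5866 0.2269 0.1856] t 9.65
```

View pics/b8.png

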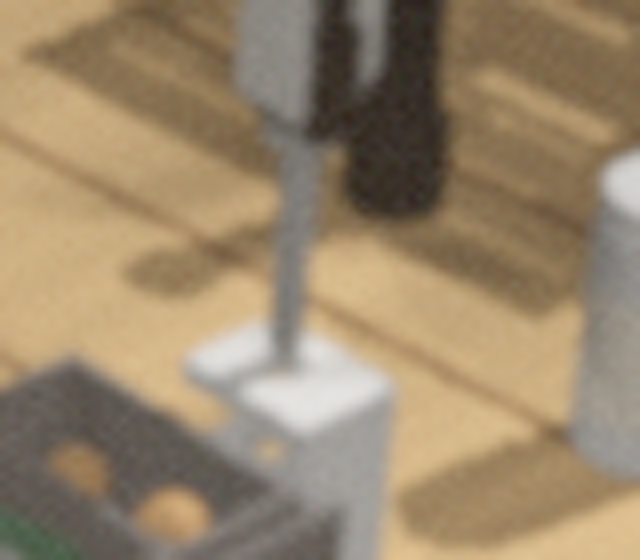

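Call:
apply_moves(plan=[[[0.3, 0, 0, 0, 0, 0, 1], [0.15, 0, 0, 0, 0, 0, 1], [0.1, 0, 0, 0, 0, 0, 1], [0.1, 0, 0, 0, 0, 0, 1]]])

```text
time: 10.2
position: [0.5865, 0.2269, 0.1789]
tool_rot: [13.3, 90.0, 10.8]
wrist_force: [-0.9, 0.4, -0.7]
grip_width: 0.0159
```

Call:
apply_moves(plan=[[[0.1, 0, 0, 0, 0, 0, 1], [0.1, 0, 0, 0, 0, 0, 1]]])

```text
time: 10.45
position: [0.5865, 0.2269, 0.1769]
tool_rot: [2.2, 90.0, -0.3]
wrist_force: [-0.5, -0.4, -1.4]
grip_width: 0.0162
```

Call:
apply_moves(plan=[[[0.1, 0, 0, 0, 0, 0, 1], [0.1, 0, 0, 0, 0, 0, 1], [0.1, 0, 0, 0, 0, 0, 1], [0, 0, 0, 0, 0, 0, 1]]])

```text
time: 10.95
position: [0.5865, 0.2269, 0.1739]
tool_rot: [-147.8, 90.0, -150.3]
wrist_force: [-0.4, -0.2, -1.1]
grip_width: 0.0161
```

```bash
python3 - <<'E'
from h import *
goal([.5862,.2275,.105],-2.5);o=observe();print(o["torque"])
b=get_image("scene");cv2.imwrite("pics/s9.png",b[:,:,::-1]);cv2.imwrite("pics/b9.png",cv2.resize(b[160:230,360:440,::-1],None,fx=8,fy=8,interpolation=2))
E
```

```text
R cols [[-0.0, -0.0, -1.0], [0.043, 0.999, -0.0], [0.999, -0.043, -0.0]]
rotvec(tool) [ 0.0326 -0.0063  0.004 ] shift now-axes cm [ 6.8858  0.058  -0.0313] goal-axes cm [ 6.8858  0.0576 -0.0321] q [ 17.8  28.7  75.4  -0.   75.9 -69.7] F [-0.4468 -0.1691 -1.1118] P [0.5865 0.2269 0.1739] t 10.95
[ 0.0087  0.0391 -0.0442]
```

View pics/b9.png

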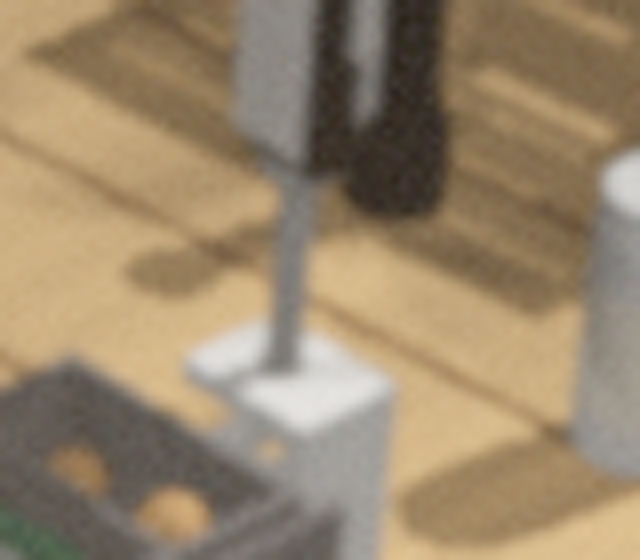

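Call:
apply_moves(plan=[[[0.15, 0, 0, 0, 0, 0, 1], [0.15, 0, 0, 0, 0, 0, 1], [0.15, 0, 0, 0, 0, 0, 1], [0.15, 0, 0, 0, 0, 0, 1]]])

```text
time: 11.5
position: [0.5865, 0.2269, 0.1678]
tool_rot: [-143.4, 90.0, -145.9]
wrist_force: [-0.5, 0.2, -0.2]
grip_width: 0.0159
```

Call:
apply_moves(plan=[[[0.2, 0, 0, 0, 0, 0, 1], [0.2, 0, 0, 0, 0, 0, 1], [0.2, 0, 0, 0, 0, 0, 1], [0.2, 0, 0, 0, 0, 0, 1], [0.2, 0, 0, 0, 0, 0, 1], [0.2, 0, 0, 0, 0, 0, 1]]])

```text
time: 12.25
position: [0.5865, 0.2269, 0.1558]
tool_rot: [-8.2, 90.0, -10.7]
wrist_force: [1.1, 0.1, -1.3]
grip_width: 0.0156
```

Call:
apply_moves(plan=[[[0.1, 0, 0, 0, 0, 0, 1], [0.1, 0, 0, 0, 0, 0, 1], [0.1, 0, 0, 0, 0, 0, 1], [0.1, 0, 0, 0, 0, 0, 1]]])

```text
time: 12.75
position: [0.5865, 0.2269, 0.1519]
tool_rot: [30.6, 90.0, 28.1]
wrist_force: [-0.9, -0.1, -1.1]
grip_width: 0.016
```

Tip about 67 mm, at the tab; no force. Continue in small steps.

Call:
apply_moves(plan=[[[0.1, 0, 0, 0, 0, 0, 1], [0.1, 0, 0, 0, 0, 0, 1], [0.1, 0, 0, 0, 0, 0, 1]]])

```text
time: 13.12
position: [0.5865, 0.2269, 0.1489]
tool_rot: [179.9, 90.0, 177.4]
wrist_force: [0.2, -0.1, -1.7]
grip_width: 0.0158
```

Call:
apply_moves(plan=[[[0.15, 0, 0, 0, 0, 0, 1], [0.15, 0, 0, 0, 0, 0, 1], [0.15, 0, 0, 0, 0, 0, 1], [0.15, 0, 0, 0, 0, 0, 1]]])

```text
time: 13.62
position: [0.5865, 0.2269, 0.1428]
tool_rot: [-131.4, 90.0, -133.9]
wrist_force: [-0.1, -0.6, -1.0]
grip_width: 0.0155
```

Call:
apply_moves(plan=[[[0.2, 0, 0, 0, 0, 0, 1], [0.2, 0, 0, 0, 0, 0, 1], [0.2, 0, 0, 0, 0, 0, 1], [0.2, 0, 0, 0, 0, 0, 1], [0.2, 0, 0, 0, 0, 0, 1], [0.2, 0, 0, 0, 0, 0, 1]]])

```text
time: 14.38
position: [0.5865, 0.2269, 0.1308]
tool_rot: [-85.0, 90.0, -87.4]
wrist_force: [0.0, -0.5, -0.4]
grip_width: 0.0157
```

Call:
apply_moves(plan=[[[0.1, 0, 0, 0, 0, 0, 1], [0.1, 0, 0, 0, 0, 0, 1], [0.1, 0, 0, 0, 0, 0, 1], [0.1, 0, 0, 0, 0, 0, 1]]])

```text
time: 14.88
position: [0.5865, 0.2269, 0.1269]
tool_rot: [40.9, 90.0, 38.4]
wrist_force: [-0.1, -0.0, -1.7]
grip_width: 0.0159
```

Call:
apply_moves(plan=[[[0.1, 0, 0, 0, 0, 0, 1], [0.1, 0, 0, 0, 0, 0, 1], [0.1, 0, 0, 0, 0, 0, 1]]])

```text
time: 15.25
position: [0.5866, 0.2269, 0.1239]
tool_rot: [-16.6, 90.0, -19.0]
wrist_force: [-0.7, -0.3, -0.8]
grip_width: 0.0158
```

Call:
apply_moves(plan=[[[0.1, 0, 0, 0, 0, 0, 1], [0.1, 0, 0, 0, 0, 0, 1], [0.2, 0, 0, 0, 0, 0, 1], [0.2, 0, 0, 0, 0, 0, 1]]])

```text
time: 15.75
position: [0.5865, 0.2269, 0.1178]
tool_rot: [-59.8, 90.0, -62.3]
wrist_force: [0.8, -0.4, -0.7]
grip_width: 0.0159
```

Call:
apply_moves(plan=[[[0.2, 0, 0, 0, 0, 0, 1], [0.2, 0, 0, 0, 0, 0, 1], [0.2, 0, 0, 0, 0, 0, 1], [0.2, 0, 0, 0, 0, 0, 1]]])

```text
time: 16.25
position: [0.5865, 0.2269, 0.1098]
tool_rot: [-4.0, 90.0, -6.5]
wrist_force: [0.6, -0.9, -0.4]
grip_width: 0.0159
```

Call:
apply_moves(plan=[[[0.1, 0, 0, 0, 0, 0, 1], [0.1, 0, 0, 0, 0, 0, 1], [0, 0, 0, 0, 0, 0, 1]]])

```text
time: 16.62
position: [0.5865, 0.2269, 0.1079]
tool_rot: [-115.3, 90.0, -117.7]
wrist_force: [0.4, -2.0, -0.8]
grip_width: 0.0156
```

Call:
apply_moves(plan=[[[0.1, 0, 0, 0, 0, 0, 1], [0.05, 0, 0, 0, 0, 0, 1], [0, 0, 0, 0, 0, 0, 1]]])

```text
time: 17.0
position: [0.5865, 0.2269, 0.1064]
tool_rot: [-35.8, 90.0, -38.3]
wrist_force: [0.8, -1.3, -0.6]
grip_width: 0.0161
```

Call:
apply_moves(plan=[[[0, 0, 0, 0, 0, 0, 2], [0, 0, 0, 0, 0, 0, 3], [0, 0, 0, 0, 0, 0, 4], [0, 0, 0, 0, 0, 0, 4]]])

```text
time: 17.5
position: [0.5865, 0.227, 0.1064]
tool_rot: [110.8, 90.0, 108.3]
wrist_force: [0.8, 0.6, 0.4]
grip_width: 0.0398
```

```bash
python3 - <<'E'
from h import *
b=get_image("scene");cv2.imwrite("pics/b10.png",cv2.resize(b[150:250,340:440,::-1],None,fx=6,fy=6,interpolation=2))
E
```

```text
(no output)
```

View pics/b10.png

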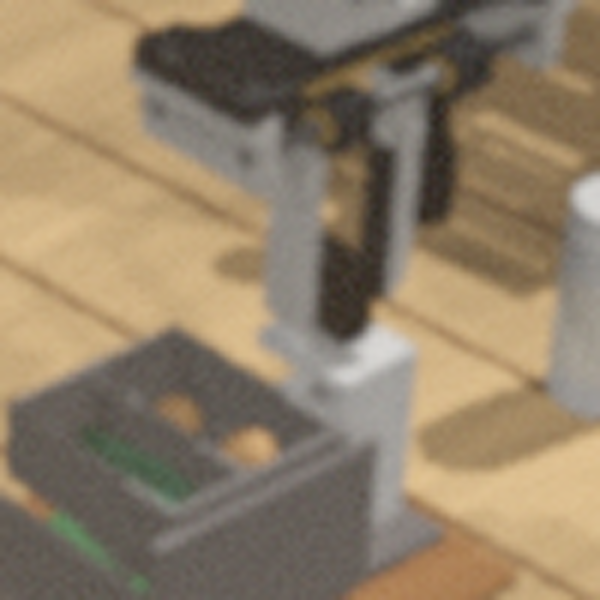

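Call:
apply_moves(plan=[[[-1, 0, 0, 0, 0, 0, 4], [-3, 0, 0, 0, 0, 0, 4], [-5, 0, 0, 0, 0, 0, 4], [-5, 0, 0, 0, 0, 0, 4], [0, -4, -4, 0, 0, 0, 4], [0, -4, -4, 0, 0, 0, 4], [0, -5, -2, 0, 0, 0, 4], [0, -5, 0, 0, 0, 0, 4], [0, -5, 0, 0, 0, 0, 4], [0, 0, 0, 0, 0, 0, 4]]])

```text
time: 18.8
position: [0.4766, -0.001, 0.2474]
tool_rot: [-12.0, 89.9, -14.7]
wrist_force: [-0.1, 0.2, 0.2]
grip_width: 0.04
```

```bash
python3 - <<'E'
from h import *
b=get_image("scene");a=get_image("top");B=cv2.resize(b[160:260,340:440,::-1],None,fx=4,fy=4,interpolation=2);A=cv2.resize(a[190:270,210:290,::-1],None,fx=5,fy=5,interpolation=2)
cv2.imwrite("pics/f.png",np.hstack([A,B]));cv2.imwrite("pics/fs.png",b[:,:,::-1])
print(observe()["wrist_force"],observe()["position"])
E
```

```text
[-0.0958  0.1636  0.2135] [0.4768 0.0014 0.247 ]
```

View pics/f.png

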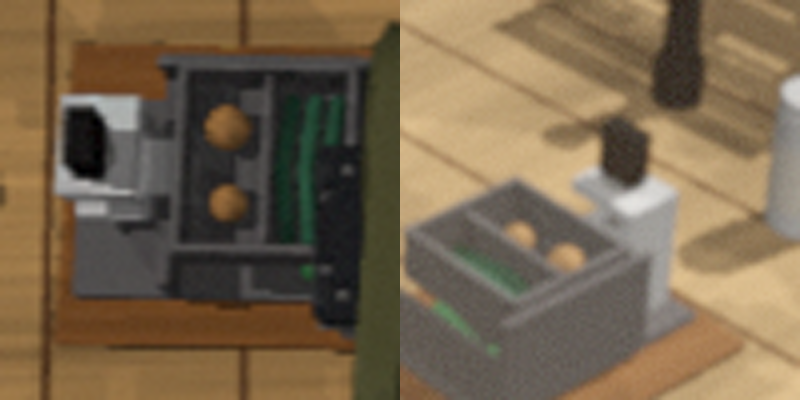

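View pics/fs.png

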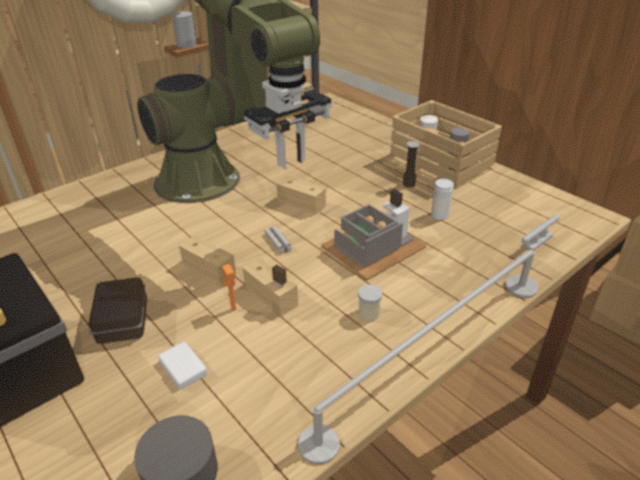

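```bash
python3 - <<'E'
from h import *
b=get_image("scene");a=get_image("top")
def cen(im,x0,x1,y0,y1,th):
    m=(im[y0:y1,x0:x1].max(2)<th).astype(np.uint8);n,l,st,c=cv2.connectedComponentsWithStats(m);i=1+st[1:,4].argmax();return c[i]+[x0,y0],st[i,4]
s,t=cen(b,385,406,186,212,75),cen(a,218,236,206,230,42)
print(s,t,tri(s[0],t[0]),"expect z ~.114-.118")
print(job_done())
E
```

```text
(array([395.4715, 197.7805]), np.int32(123)) (array([226.7717, 218.4239]), np.int32(92)) (array([0.5852, 0.227 , 0.1178]), [np.float64(0.000914382071872786), np.float64(0.0009143820718730088)]) expect z ~.114-.118
the job is handed in; nothing more can be done
None
```

The job is done and handed in at about 19 s. The tray is fully home, and the longer pin stands upright through all three plates with its flange on the upper ear.

- **Tray:** I pushed it with closed fingers until it met the hard stop, which read about 19 N. The pictures taken afterwards show it home.
- **Pin:** I took the long pin (the one nearer the robot) from the farthest block and lowered it in 1–2 mm steps through the upper ear, tab and lower ear. The wrist force stayed within about 2 N at every reading. I let go about 1 mm above the seat, opened the jaws and backed away.
- **Last checks:** The two cameras put the centre of the grip block at (0.585, 0.227, 0.118) m, which matches a seated pin. The shorter pin, the orange look-alike and the other things look unmoved, and the gripper is clear of everything.
- **Disagreement:** Before insertion the two cameras differed by about 2.5 mm in y on where the hole was. I went in between the two values and the pin entered without trouble. No check failed.

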